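Release the latched range key on the tester's control box

ROBOT

A 6-joint arm with a two-finger parallel gripper is mounted at the origin on a cart in front of the work surface, level with it; the furniture and walls round the work are solid. World frame = base frame: x ahead of the robot, y to its left, z up, the work surface at z = 0. Lengths are in m, angles in rad, forces in N, time in s.
With the tool pointing down it reaches from about 0.3 to 1 m from the base axis. Payload 5.1 kg.
Tool frame: the origin (TCP) lies at the very end of the fingers, on their centre line; the grasp point (between the pads) lies 19 mm behind it (manip.grasp_offset is the distance from the TCP to the grasp point, in m); z points along the fingers, y is the direction in which the jaws open and shut (so a half turn about z gives the same grasp; the last joint's range is limited). The gripper opens to 95 mm and grips with 3 to 60 N. Pads are 20 mm wide; open, the fingers measure 119 mm over their backs; the gripper's body (75 mm by 180 mm) begins 59 mm behind the grasp point.
Start: joints at [-1.34, 0.124, 1.65, -0, 1.367, -0.083], TCP at [0.201, -0.618, 0.178] pointing down, gripper open.
Joint ranges: [-2.61, 2.61], [-1.02, 2.33], [0.03, 2.71], [-1.35, 4.49], [0.32, 2.68], [-2.91, 2.91]. Speed limits (rad/s): [2.57, 2.57, 3.14, 3.14, 3.14, 3.14].

INTERFACE

Orientations are given as a 3x3 rotation matrix whose columns are the frame's x, y, z axes.
In Python, from cell import monitor, capture, camera_model, finish_job, manip gives the robot as it stands.
- The arm moves only by the shell command python3 -m crank 'ROWS' [FORCE]. ROWS is JSON, a list of rows, each an object of numbers: "hand": the gripper command: -1 is fully open, 1 is shut, values between are in proportion; "x", "y", "z": the shift along the tool's x, y, z in units of 60 mm (1.0 is 60 mm); "rx", "ry", "rz": the turn, a rotation vector about the tool's x, y, z in units of 6 degrees (1.0 is 6 degrees). In form: [{"hand": .., "x": .., "y": .., "z": .., "rx": .., "ry": .., "rz": ..}, ...]. A call has 1 to 20 rows; each row shifts and turns the commanded pose from where the row before left it, along the tool's axes as they then stand; what a row does not reach is not made up. A row lasts 1/8 s, in which the tool goes at most 62.5 mm and 10.7 degrees, less where a joint would pass 70% of its speed; a pose out of reach is approached as far as the arm can. A call is refused whole if a number of a shift passes 1 or a number of a turn 1, either way. A call with a gripper value outside its range is refused whole. The fingers move at their own pace and stop on an object; FORCE is the grip in N (left out, the last holds). Time passes only in rows, so rows that do not move let the fingers close. It gives the time, the measured TCP pose, the force and the opening at its end, in the units of the state.
- monitor.state(): the state, without advancing time (a new reading comes with each control period).
- capture(name): name is "side" or "top"; returns the picture (420x560x3 uint8, red, green, blue); there is no depth.
- camera_model(name): a dict with "K" (3x3 intrinsics, pixels), "cam_to_world" (4x4, takes a point from camera to world coordinates). Camera axes: x right, y up, looking along -z (the intrinsics and any distortion apply to the point x, -y, -z); pixel columns grow to the right and rows downward; lengths in m; the calibration is good to about 2 mm. A picture is of the moment at which its call begins. camera_model takes no time and is no camera call.
- finish_job(): hands the job in, once; it reports no verdict.
The state is a dict: "time": time; "joint_positions": joint angles; "qd": joint speeds; "joint_torque": joint torques, N m; "position": TCP position; "tool_rot": TCP orientation; "ft_force": force on the tool from outside, world axes, zero at the start; "torque": the same for the moment, N m; "gripper_width": opening from 0.0 (shut) to 1.0 (fully open).
Only numpy, scipy, OpenCV 4.12 (cv2) and the standard library are available. Lean on these libraries where they do the work, as an engineer would, in place of code of your own. Each camera call takes 0.05 s, during which the arm holds its last target.

TASK

One of the four white keys on the grey control box has been left latched down. With the fingertips, tap each key lightly, one after the other from the left to the right as seen from the robot, to feel which one it is; no key may latch or release from a tap. Then press the latched key once all the way down and let go, so that all four keys stand up, and leave the loose things round the box where they are.

Things in the scene. Friction and masses are not known exactly. Their poses are not given: they have to be found in the camera images.
- key_box: grey control box, 100 mm deep (x) x 220 mm long (y) x 46 mm high, fixed to the table, with a row of four keys along y on its top. Origin: centre of its underside, on the table; x points away from the robot, y to the left along the row at yaw 0. It may stand turned by up to 0.3 rad.
- key_a: one of four identical white key caps, 34 (x) x 26 (y) x 12 mm, rounded edges. Origin: centre of its top face, moves with the key; z up, x away from the robot. Its letter tells neither place nor state. Top at z = 63 mm when up, about 58 mm when latched down, 53.7 mm at the stop. All keys are push-push: press to latch, press again to release.
- key_b: one of four identical white key caps, 34 (x) x 26 (y) x 12 mm, rounded edges. Origin: centre of its top face, moves with the key; z up, x away from the robot. Its letter tells neither place nor state. A key that is up gives way softly, about 0.45 N per mm (1 N: 0.7 mm, 2 N: 2.5 mm, 3 N: 5 mm down); beyond 6.5 mm below its up height it is as good as latched and snaps down.
- key_c: one of four identical white key caps, 34 (x) x 26 (y) x 12 mm, rounded edges. Origin: centre of its top face, moves with the key; z up, x away from the robot. Its letter tells neither place nor state. A latched key is rigid up to about 3 N, then yields, snaps over about 3 mm further down at 4 to 5 N, and meets a stiff stop 4.4 mm below its latched height; pressed to the stop, it rises by itself as the finger lifts.
- key_d: one of four identical white key caps, 34 (x) x 26 (y) x 12 mm, rounded edges. Origin: centre of its top face, moves with the key; z up, x away from the robot. Its letter tells neither place nor state. Heights, forces and behaviour are as told for the other keys. Pressing the released key a second time latches it again.
- place_1 (a point): the leftmost (largest y) of the four key places: fixed point 63 mm above the table over the middle of the key place (top of a key that is up), whatever key stands there. Places are 50 mm apart, 24 mm free between caps.
- place_2 (a point): the second from the left of the four key places: fixed point 63 mm above the table over the middle of the key place (top of a key that is up), whatever key stands there. Places are 50 mm apart, 24 mm free between caps.
- place_3 (a point): the third from the left of the four key places: fixed point 63 mm above the table over the middle of the key place (top of a key that is up), whatever key stands there. Places are 50 mm apart, 24 mm free between caps.
- place_4 (a point): the rightmost (smallest y) of the four key places: fixed point 63 mm above the table over the middle of the key place (top of a key that is up), whatever key stands there. Places are 50 mm apart, 24 mm free between caps.
- slug_5: loose bystander: steel round 34 mm across, 22 mm high, behind the box; origin at the centre of its underside
- grease_tin: loose bystander: flat round tin 66 mm across, 22 mm high, behind the box; origin at the centre of its underside
- parallel_1: loose bystander: ground steel bar 16 x 80 x 24 mm lying along y in front of the box; origin at the centre of its underside
- pen_1: loose bystander: pen 145 mm long, 9 mm thick, lying along y in front of the box; origin at the centre of its underside

How it is judged:
By the outcome, as a careful person would: the job done as asked, in the order asked, and still so for the second after the job is handed in, with the robot touching nothing.
It also fails if it takes over 56 s, if anything falls off the work surface, if the arm or the gripper's body presses on something with over 40 N, if the wrist force passes 120 N, or if a joint passes its speed limit or range.

## Working session

There is one attempt and no reset: what is moved stays moved. The work goes in short steps, Python scripts to look and compute and a shell command to move; the robot and the scene stay as the last step left them, time stands still between calls to the robot, and variables do not carry over. Pictures are saved under pics/ and viewed, and the job is handed in when it is done.

```bash
ls; mkdir -p pics; python3 - <<'E'
from cell import monitor,capture,camera_model,manip
import cv2,numpy as np
s=monitor.state();print(s)
print(manip, [a for a in dir(manip) if a[0]!='_'])
for n in("top","side"):
    im=capture(n);cv2.imwrite(f"pics/{n}0.png",im[:,:,::-1]);m=camera_model(n);print(n,m)
E
```

```text
pics
{'time': 0.0, 'joint_positions': array([-1.33962334e+00,  1.24464753e-01,  1.65161098e+00, -3.42072621e-05,
        1.36749191e+00, -8.26071545e-02]), 'qd': array([-1.00973037e-03,  1.47384726e-03, -1.37727352e-03, -3.26104920e-04,
        4.79425115e-05,  1.04343707e-03]), 'joint_torque': array([-1.23289108e-03, -4.17601311e+01, -3.59931564e+01,  7.74013926e-02,
        4.91000782e-02, -1.61430708e-04]), 'position': array([ 0.20042589, -0.61760469,  0.17635048]), 'tool_rot': array([[ 9.51171494e-01,  3.08662523e-01, -4.85120038e-04],
       [ 3.08662877e-01, -9.51169576e-01,  1.91477524e-03],
       [ 1.29587937e-04, -1.97101817e-03, -9.99998049e-01]]), 'ft_force': array([ 0.62551848,  0.96496259, -0.20941696]), 'torque': array([-0.000776  , -0.00335822,  0.06039787]), 'gripper_width': 0.9998093960947266}
<Robot object at 0x7f8bb9fcba10> ['Unreachable', 'grasp_offset']
top {'K': array([[417.87478583,   0.        , 272.28923348],
       [  0.        , 417.87478583, 210.41558753],
       [  0.        ,   0.        ,   1.        ]]), 'cam_to_world': array([[-0.0217697 ,  0.98761738, -0.15536403,  0.39938658],
       [-0.99976216, -0.02170786,  0.00209482,  0.02989418],
       [-0.00130374,  0.15537269,  0.98785506,  0.92397516],
       [ 0.        ,  0.        ,  0.        ,  1.        ]])}
side {'K': array([[482.14201877,   0.        , 277.6168321 ],
       [  0.        , 482.14201877, 209.46249914],
       [  0.        ,   0.        ,   1.        ]]), 'cam_to_world': array([[ 0.94456028,  0.13403622, -0.29973348,  0.26773905],
       [-0.32807702,  0.42168081, -0.84531105, -0.67862844],
       [ 0.01308956,  0.89678291,  0.44227715,  0.44203959],
       [ 0.        ,  0.        ,  0.        ,  1.        ]])}
```

View pics/top0.png

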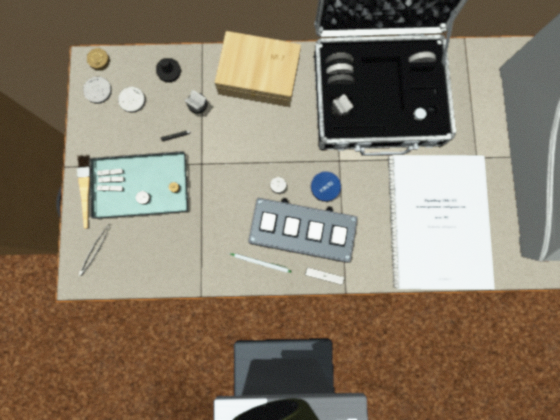

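View pics/side0.png

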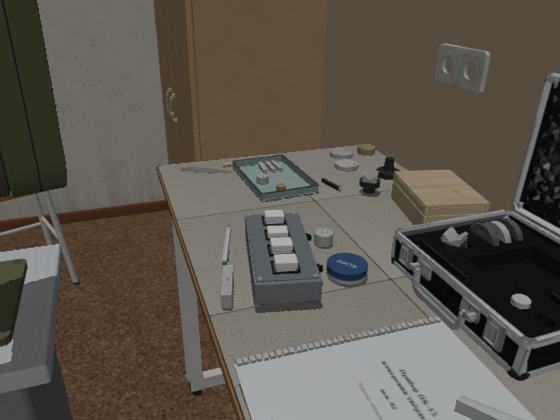

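Top view: the box is centred near (303,229), with keys at about (268,222), (292,227), (316,231) and (339,236). The slug (278,185) and tin (326,186) are behind it, the pen (261,262) and bar (325,276) in front. The side view shows the keys at (274,217) to (286,263). Next I measure the keys.

```bash
cat > h.py <<'E'
import cv2,numpy as np
from cell import camera_model
def ray(n,u,v):
    m=camera_model(n);K=m["K"];T=m["cam_to_world"]
    d=np.linalg.inv(K)@[u,v,1];d=np.array([d[0],-d[1],-d[2]])
    return T[:3,3],T[:3,:3]@d
def onz(n,u,v,z):
    o,d=ray(n,u,v);return o+d*(z-o[2])/d[2]
def proj(n,p):
    m=camera_model(n);T=m["cam_to_world"];c=T[:3,:3].T@(np.array(p)-T[:3,3]);q=m["K"]@[c[0],-c[1],-c[2]];return q[:2]/q[2]
def blobs(n,im,box,thr=185,amin=60,amax=600):
    x0,y0,x1,y1=box;g=im.min(2);k=np.zeros_like(g);k[y0:y1,x0:x1]=(g[y0:y1,x0:x1]>thr)
    N,l,s,c=cv2.connectedComponentsWithStats(k.astype(np.uint8))
    return [(c[i],s[i]) for i in range(1,N) if amin<s[i,4]<amax]
E
python3 - <<'E'
from h import *
t=cv2.imread("pics/top0.png")
pts=[]
for c,s in sorted(blobs("top",t,(245,195,360,262)),key=lambda b:b[0][0]):
    p=onz("top",*c,.062);pts.append(p);print(c.round(1),s,p.round(4))
pts=np.array(pts);print(np.linalg.norm(np.diff(pts,axis=0),axis=1))
d=pts[0]-pts[-1];print("yaw",np.arctan2(-d[0],d[1]),pts.mean(0))
sd=cv2.imread("pics/side0.png")
for thr in(150,185,):
  for c,s in blobs("side",sd,(245,200,312,275),thr,40,900): print(thr,c.round(1),s)
for p in pts: print(proj("side",p).round(1))
big=cv2.resize(t[160:300,220:380],None,fx=5,fy=4.2857);cv2.imwrite("pics/topz.png",cv2.resize(t[160:290,220:370],None,fx=4.5,fy=4.5))
cv2.imwrite("pics/sidez.png",cv2.resize(sd[190:320,200:380],None,fx=4.4,fy=4.4,interpolation=cv2.INTER_CUBIC))
E
```

```text
[267.6 221.2] [261 213  14  17 196] [0.5125 0.0383 0.062 ]
[291.2 225.9] [285 218  14  17 196] [ 0.5015 -0.0105  0.062 ]
[314.9 230.1] [308 222  15  17 202] [ 0.4916 -0.0592  0.062 ]
[338.6 234.9] [332 227  14  17 201] [ 0.4807 -0.108   0.062 ]
[0.0499876  0.04975371 0.05000805]
yaw -0.21395238930616337 [ 0.49657843 -0.0348644   0.062     ]
150 [273.5 212.9] [265 210  19   7 118]
150 [276.9 229. ] [267 226  21   7 134]
150 [280.8 241.4] [271 237  21   9 161]
150 [285.4 258.2] [274 254  23   9 187]
[272.5 212.7]
[275.6 226.1]
[279.7 241. ]
[283.7 257.8]
```

View pics/sidez.png

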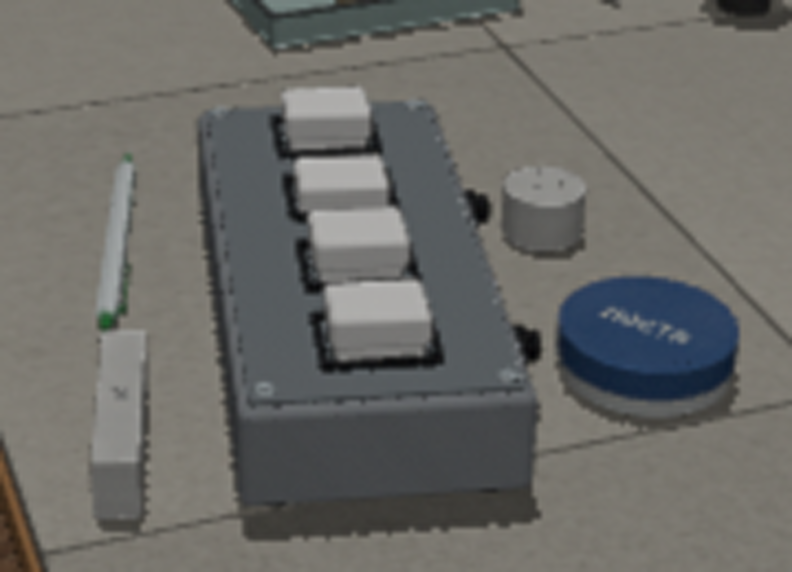

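View pics/topz.png

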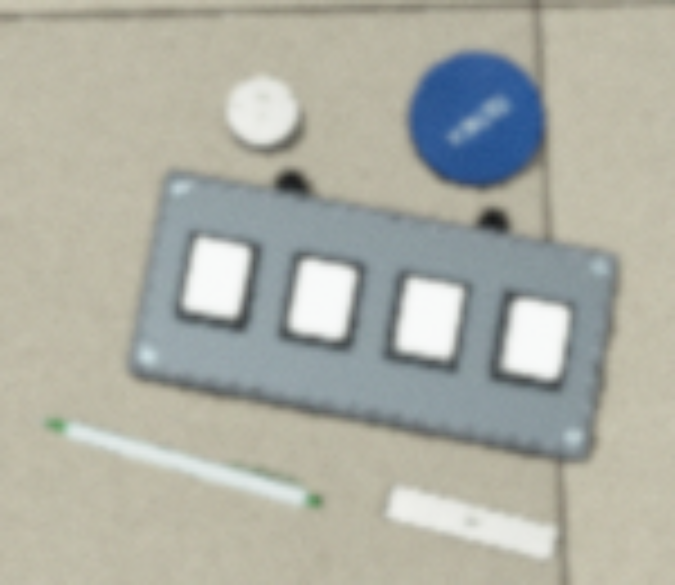

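```bash
python3 -m crank '[{"hand":1,"x":0.27,"y":-0.5},{"hand":1,"x":0.27,"y":-0.5},{"hand":1,"x":0.27,"y":-0.5},{"hand":1,"x":0.27,"y":-0.5},{"hand":1,"x":0.27,"y":-0.5},{"hand":1,"x":0.27,"y":-0.5},{"hand":1,"x":0.27,"y":-0.5},{"hand":1,"x":0.27,"y":-0.5},{"hand":1}]'
cat > g.py <<'E'
import numpy as np,sys
from cell import monitor
c=np.array([.4966,-.0349]);u=np.array([.2124,.9772])
P=[c+k*.05*u for k in(1.5,.5,-.5,-1.5)]
def to(i,z,show=True):
    s=monitor.state();R=np.array(s["tool_rot"]);p=np.array(s["position"])
    d=R.T@(np.append(P[i-1],z)-p)
    yaw=np.arctan2(R[1,0],R[0,0])
    print("t",round(s["time"],3),"pos",(p*1e3).round(2),"F",np.round(s["ft_force"],2),"tilt",R[:2,2].round(4),"w",round(s["gripper_width"],3))
    print("d units",(d/.06).round(4),"mm",(d*1e3).round(2),"rz units",round(np.degrees(yaw+.214)/6,3))
to(int(sys.argv[1]),float(sys.argv[2]))
E
python3 g.py 1 .1
```

```text
t 0.1 pos [ 200.48 -617.65  176.44] F [-0.06  0.28  1.37] tilt [-0.0004  0.0018] w 0.998
d units [ 8.3219 -8.792   1.2916] mm [ 499.31 -527.52   77.5 ] rz units 5.04$[0]: bad value
```

```bash
python3 -m crank '[{"hand":1,"x":0.27,"y":-0.5,"z":0,"rx":0,"ry":0,"rz":0},{"hand":1,"x":0.27,"y":-0.5,"z":0,"rx":0,"ry":0,"rz":0},{"hand":1,"x":0.27,"y":-0.5,"z":0,"rx":0,"ry":0,"rz":0},{"hand":1,"x":0.27,"y":-0.5,"z":0,"rx":0,"ry":0,"rz":0},{"hand":1,"x":0.27,"y":-0.5,"z":0,"rx":0,"ry":0,"rz":0},{"hand":1,"x":0.27,"y":-0.5,"z":0,"rx":0,"ry":0,"rz":0},{"hand":1,"x":0.27,"y":-0.5,"z":0,"rx":0,"ry":0,"rz":0},{"hand":1,"x":0.27,"y":-0.5,"z":0,"rx":0,"ry":0,"rz":0}]'
python3 g.py 1 .1
```

```text
time: 1.1
position: [0.2497, -0.3486, 0.177]
tool_rot: [[0.951, 0.308, -0.0], [0.308, -0.951, 0.001], [-0.0, -0.001, -1.0]]
ft_force: [-0.1, 0.3, -0.1]
gripper_width: 0.214
t 1.1 pos [ 249.71 -348.6   177.04] F [-0.14  0.32 -0.07] tilt [-0.0003  0.0007] w 0.214
d units [ 6.1561 -4.7835  1.2873] mm [ 369.37 -287.01   77.24] rz units 5.038
```

```bash
python3 -m crank '[{"hand":1,"x":0.61,"y":-0.48,"z":0.05,"rx":0,"ry":0,"rz":0},{"hand":1,"x":0.61,"y":-0.48,"z":0.05,"rx":0,"ry":0,"rz":0},{"hand":1,"x":0.61,"y":-0.48,"z":0.05,"rx":0,"ry":0,"rz":0},{"hand":1,"x":0.61,"y":-0.48,"z":0.05,"rx":0,"ry":0,"rz":0},{"hand":1,"x":0.61,"y":-0.48,"z":0.05,"rx":0,"ry":0,"rz":0},{"hand":1,"x":0.61,"y":-0.48,"z":0.05,"rx":0,"ry":0,"rz":0},{"hand":1,"x":0.61,"y":-0.48,"z":0.05,"rx":0,"ry":0,"rz":0},{"hand":1,"x":0.61,"y":-0.48,"z":0.05,"rx":0,"ry":0,"rz":0},{"hand":1,"x":0.61,"y":-0.48,"z":0.05,"rx":0,"ry":0,"rz":0},{"hand":1,"x":0.61,"y":-0.48,"z":0.05,"rx":0,"ry":0,"rz":0},{"hand":1,"x":0,"y":0,"z":0,"rx":0,"ry":0,"rz":0.84},{"hand":1,"x":0,"y":0,"z":0,"rx":0,"ry":0,"rz":0.84},{"hand":1,"x":0,"y":0,"z":0,"rx":0,"ry":0,"rz":0.84},{"hand":1,"x":0,"y":0,"z":0,"rx":0,"ry":0,"rz":0.84},{"hand":1,"x":0,"y":0,"z":0,"rx":0,"ry":0,"rz":0.84},{"hand":1,"x":0,"y":0,"z":0,"rx":0,"ry":0,"rz":0.84},{"hand":1,"x":0,"y":0,"z":0,"rx":0,"ry":0,"rz":0}]'
python3 g.py 1 .075; python3 - <<'E'
from cell import capture
import cv2
cv2.imwrite("pics/s1.png",capture("side")[:,:,::-1])
E
```

```text
time: 3.22
position: [0.5086, 0.037, 0.1471]
tool_rot: [[0.977, -0.211, -0.001], [-0.211, -0.977, 0.0], [-0.001, 0.0, -1.0]]
ft_force: [-0.3, 0.1, -0.4]
gripper_width: 0.008
t 3.225 pos [508.65  36.95 147.07] F [-0.27  0.15 -0.4 ] tilt [-0.0009  0.    ] w 0.008
d units [ 0.0592 -0.0373  1.2011] mm [ 3.55 -2.24 72.07] rz units 0.01
```

View pics/s1.png

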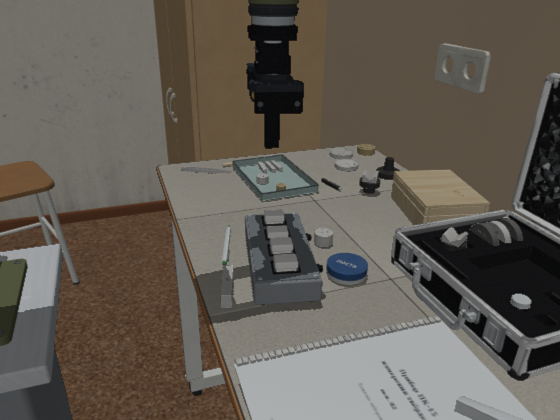

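The tip is at pixel (272,148), over the far (left) key, and the fingers are shut. Now I check the projection and descend to z = 75 mm.

```bash
python3 -m crank '[{"hand":1,"x":0.06,"y":-0.037,"z":0.3,"rx":0,"ry":0,"rz":0},{"hand":1,"x":0,"y":0,"z":0.4,"rx":0,"ry":0,"rz":0},{"hand":1,"x":0,"y":0,"z":0.3,"rx":0,"ry":0,"rz":0},{"hand":1,"x":0,"y":0,"z":0.2,"rx":0,"ry":0,"rz":0},{"hand":1,"x":0,"y":0,"z":0,"rx":0,"ry":0,"rz":0},{"hand":1,"x":0,"y":0,"z":0,"rx":0,"ry":0,"rz":0}]'
python3 g.py 1 .065; python3 - <<'E'
from cell import capture
import cv2
from h import *
print(proj("side",[.5087,.037,.147]))
im=capture("side")[:,:,::-1]
cv2.imwrite("pics/s2.png",cv2.resize(im[150:300,190:370],None,fx=4,fy=4,interpolation=cv2.INTER_CUBIC))
E
python3 g.py 1 .065
```

```text
time: 4.03
position: [0.5137, 0.0383, 0.0763]
tool_rot: [[0.977, -0.212, 0.001], [-0.212, -0.977, -0.0], [0.001, -0.0, -1.0]]
ft_force: [0.0, -0.5, 0.6]
gripper_width: 0.005
t 4.025 pos [513.65  38.31  76.28] F [ 0.04 -0.46  0.61] tilt [ 0.0013 -0.    ] w 0.005
d units [-0.0188  0.0028  0.1879] mm [-1.13  0.17 11.28] rz units 0.001
[271.02560553 167.98598658]
t 4.075 pos [513.85  38.33  76.56] F [-0.19  0.38  0.66] tilt [ 0.0018 -0.    ] w 0.004
d units [-0.0221  0.0038  0.1926] mm [-1.33  0.23 11.55] rz units 0.0
```

View pics/s2.png

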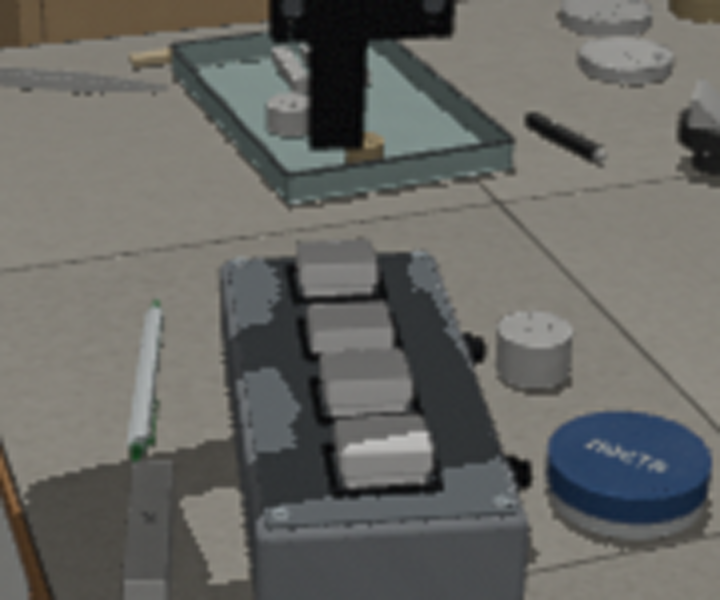

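The tip appears at pixel (274,187), about 18 px higher than the state's TCP should project, so I check the top view before descending.

```bash
python3 - <<'E'
from cell import capture,monitor
import cv2
from h import *
p=monitor.state()["position"]
print(proj("side",p),proj("top",p),p)
im=capture("top")[:,:,::-1]
cv2.imwrite("pics/t2f.png",im)
cv2.imwrite("pics/t2.png",cv2.resize(im[150:300,190:370],None,fx=4,fy=4,interpolation=cv2.INTER_CUBIC))
s=capture("side")[:,:,::-1].copy()
q=proj("side",p);cv2.circle(s,tuple(int(v) for v in q.round()),2,(0,0,255),-1)
cv2.imwrite("pics/s3.png",cv2.resize(s[0:300,160:400],None,fx=2,fy=2,interpolation=cv2.INTER_CUBIC))
# unknown tip: ray closest to TCP
o,d=ray("side",273.7,187)
for z in(.06,.0765,.1,.12): print(z,onz("side",273.7,187,z))
E
```

```text
[273.30013463 205.13191267] [267.486519   219.60518873] [0.51385281 0.03833456 0.07655578]
0.06 [0.55222046 0.14878846 0.06      ]
0.0765 [0.53993393 0.11305295 0.0765    ]
0.1 [0.52243492 0.06215693 0.1       ]
0.12 [0.50754215 0.01884116 0.12      ]
```

View pics/t2.png

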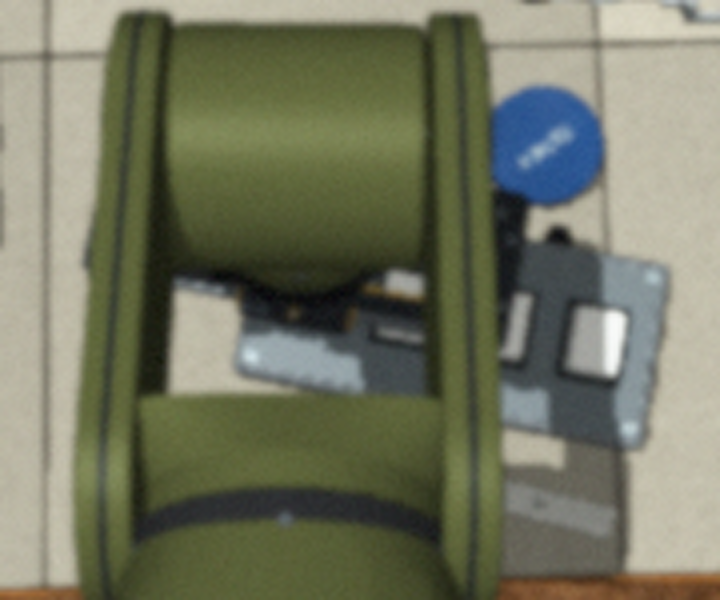

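View pics/s3.png

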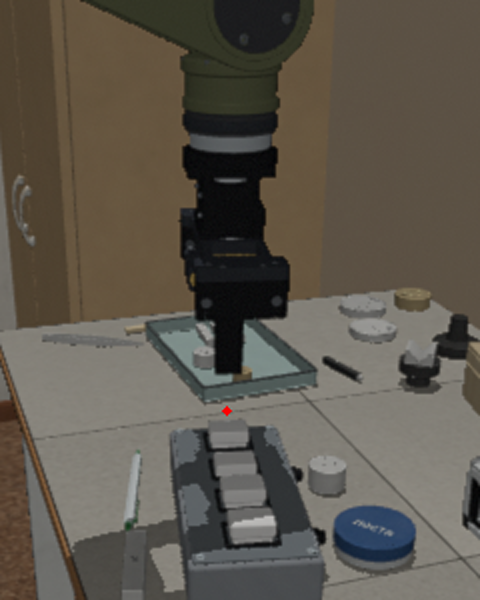

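```bash
python3 - <<'E'
from h import *
import numpy as np
X=np.array([.977,-.212,0]);Y=np.array([-.212,-.977,0]);p=np.array([.5138,.0383,.0765])
for h in(.078,.112,.15):
  for a in(-.0375,.0375):
    for b in(.09,-.09):
      q=p+X*a+Y*b+[0,0,h];print(h,a,b,"side",proj("side",q).round(),"top",proj("top",q).round())
E
python3 - <<'E'
import cv2
s=cv2.imread("pics/s3.png")
cv2.imwrite("pics/s3z.png",cv2.convertScaleAbs(cv2.resize(s[200:480,140:340],None,fx=2.1,fy=2.1,interpolation=cv2.INTER_CUBIC),alpha=3,beta=20))
t=cv2.imread("pics/t2f.png");
cv2.imwrite("pics/t2z.png",cv2.convertScaleAbs(cv2.resize(t[180:260,200:360],None,fx=5,fy=5,interpolation=cv2.INTER_CUBIC),alpha=2.2,beta=20))
E
```

```text
0.078 -0.0375 0.09 side [256. 185.] top [311. 243.]
0.078 -0.0375 -0.09 side [248. 146.] top [215. 225.]
0.078 0.0375 0.09 side [305. 184.] top [318. 204.]
0.078 0.0375 -0.09 side [288. 145.] top [224. 186.]
0.112 -0.0375 0.09 side [255. 164.] top [313. 242.]
0.112 -0.0375 -0.09 side [248. 128.] top [213. 222.]
0.112 0.0375 0.09 side [306. 162.] top [320. 200.]
0.112 0.0375 -0.09 side [289. 127.] top [222. 182.]
0.15 -0.0375 0.09 side [255. 139.] top [315. 240.]
0.15 -0.0375 -0.09 side [247. 107.] top [210. 219.]
0.15 0.0375 0.09 side [307. 138.] top [323. 196.]
0.15 0.0375 -0.09 side [289. 107.] top [219. 177.]
```

View pics/s3z.png

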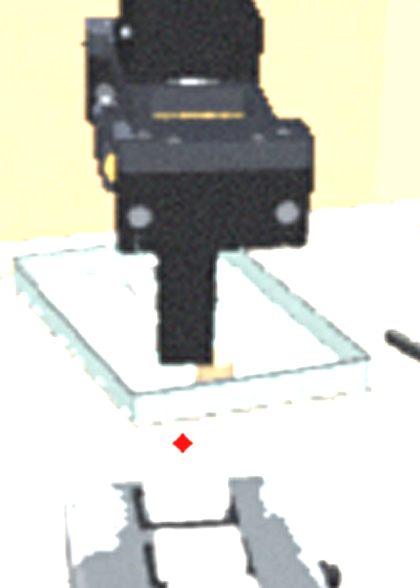

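View pics/t2z.png

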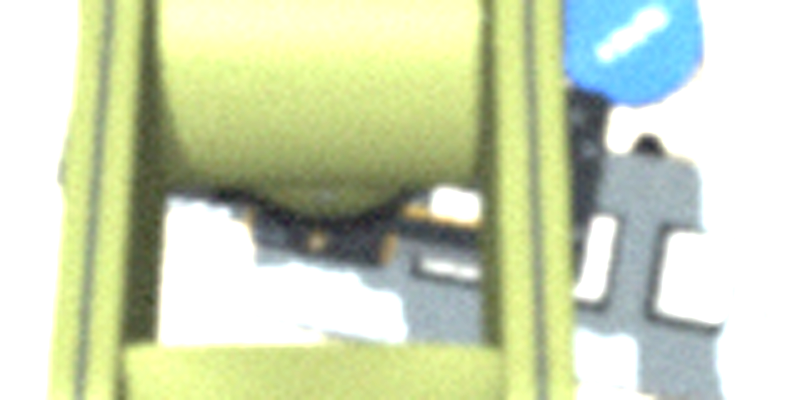

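Body and tip match the state laterally in both views, but both appear about 35 mm higher than the state's z. The view and the state disagree on height, so I will find contact by feel in small, force-checked steps.

```bash
cat > f.py <<'E'
import sys,numpy as np,cv2
from cell import monitor,capture
n=int(sys.argv[1]); F=[];Z=[]
for i in range(n):
    im=capture("side"); s=monitor.state();F.append(s["ft_force"]);Z.append(s["position"])
F=np.array(F);Z=np.array(Z)*1e3
print("t",round(s["time"],3),"Fz",F[:,2].round(2),"mean",F.mean(0).round(2),"pos",Z.mean(0).round(2),"z",Z[:,2].round(2))
if len(sys.argv)>2:cv2.imwrite(f"pics/{sys.argv[2]}.png",cv2.resize(im[150:300,190:370,::-1],None,fx=4,fy=4,interpolation=cv2.INTER_CUBIC))
E
python3 -m crank '[{"hand":1,"x":-0.02,"y":0,"z":0.1,"rx":0,"ry":0,"rz":0},{"hand":1,"x":0,"y":0,"z":0.07,"rx":0,"ry":0,"rz":0},{"hand":1,"x":0,"y":0,"z":0,"rx":0,"ry":0,"rz":0}]' >/dev/null
python3 f.py 6 s4; python3 g.py 1 .065
```

```text
t 4.85 Fz [ 0.18 -0.98  0.14 -0.42 -0.07 -0.32] mean [-0.34 -0.11 -0.25] pos [511.87  38.6   65.35] z [64.96 65.22 65.39 65.49 65.52 65.53]
t 4.85 pos [512.    38.58  65.53] F [ 0.35  0.43 -0.32] tilt [0.0003 0.    ] w 0.004
d units [0.0092 0.0012 0.0088] mm [0.55 0.07 0.53] rz units -0.0
```

View pics/s4.png

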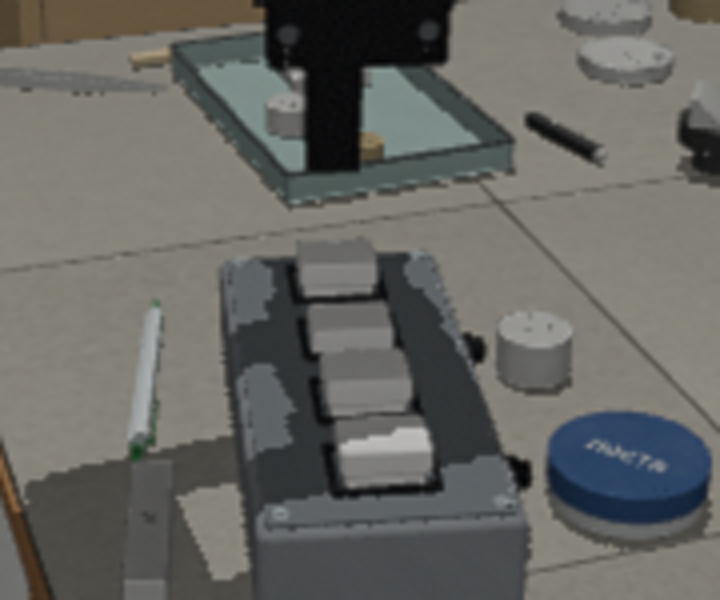

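Tip now at row ~193, key 1's top at ~213, so there is still a visible gap of about 37 mm. I descend gently through the state's 63 mm.

```bash
python3 -m crank '[{"hand":1,"x":0,"y":0,"z":0.025,"rx":0,"ry":0,"rz":0},{"hand":1,"x":0,"y":0,"z":0.025,"rx":0,"ry":0,"rz":0},{"hand":1,"x":0,"y":0,"z":0,"rx":0,"ry":0,"rz":0}]' >/dev/null
python3 f.py 6
python3 -m crank '[{"hand":1,"x":0,"y":0,"z":0.025,"rx":0,"ry":0,"rz":0},{"hand":1,"x":0,"y":0,"z":0,"rx":0,"ry":0,"rz":0}]' >/dev/null
python3 f.py 6 s5
```

```text
t 5.525 Fz [-0.09 -0.14  0.61 -0.35 -0.6  -0.69] mean [ 0.06  0.27 -0.21] pos [511.83  38.6   62.35] z [62.22 62.3  62.34 62.41 62.41 62.38]
t 6.075 Fz [-0.    0.85  0.7   0.77  0.07  0.48] mean [-0.14  0.06  0.48] pos [511.83  38.61  60.84] z [60.73 60.8  60.85 60.86 60.88 60.9 ]
```

```bash
python3 -m crank '[{"hand":1,"x":0,"y":0,"z":0.03,"rx":0,"ry":0,"rz":0},{"hand":1,"x":0,"y":0,"z":0,"rx":0,"ry":0,"rz":0}]' >/dev/null
python3 f.py 6 s6
```

```text
t 6.625 Fz [ 0.41  0.55 -0.94 -0.27  0.12 -0.25] mean [ 0.2   0.3  -0.06] pos [511.82  38.6   59.04] z [58.9  58.99 59.04 59.06 59.13 59.1 ]
```

View pics/s6.png

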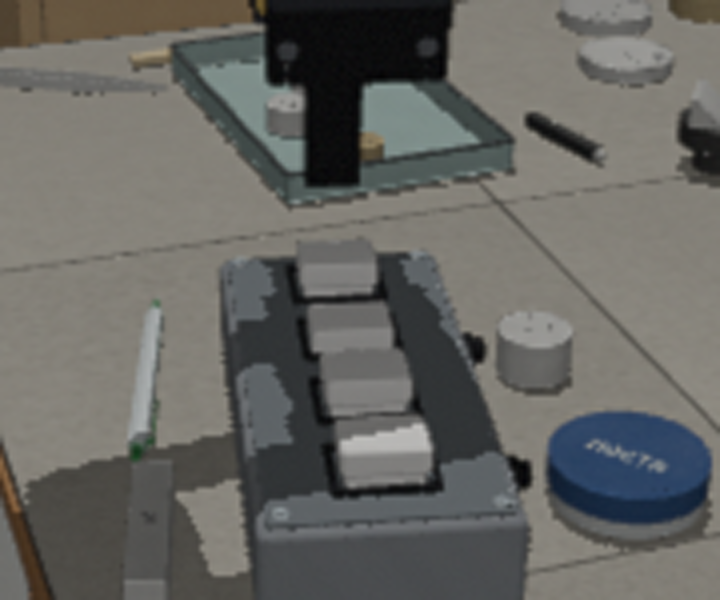

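No contact at a state z of 59 mm, so the camera is right and the true tip is about 33 mm higher than the state's z. Tip row is ~196 and the key top ~213. I go down 18 mm and look again.

```bash
python3 -m crank '[{"hand":1,"x":0,"y":0,"z":0.1,"rx":0,"ry":0,"rz":0},{"hand":1,"x":0,"y":0,"z":0.1,"rx":0,"ry":0,"rz":0},{"hand":1,"x":0,"y":0,"z":0.1,"rx":0,"ry":0,"rz":0},{"hand":1,"x":0,"y":0,"z":0,"rx":0,"ry":0,"rz":0}]' >/dev/null
python3 f.py 6 s7; python3 g.py 1 .03
```

```text
t 7.425 Fz [-0.29 -0.2   0.   -0.38  0.68  0.29] mean [ 0.18 -0.51  0.02] pos [511.92  38.6   41.11] z [40.55 40.93 41.16 41.3  41.33 41.35]
t 7.425 pos [512.09  38.61  41.35] F [ 0.23 -0.25  0.29] tilt [ 0.0005 -0.    ] w 0.004
d units [0.0079 0.002  0.1892] mm [ 0.47  0.12 11.35] rz units 0.001
```

View pics/s7.png

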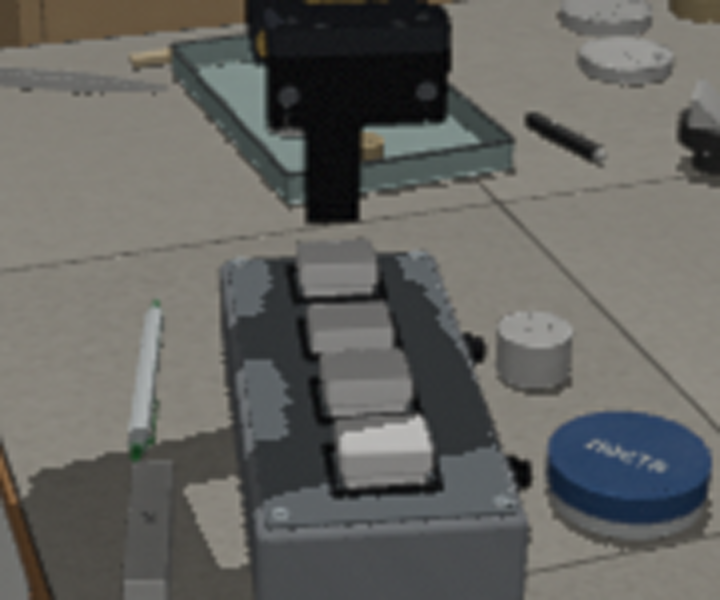

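Tip near edge at row ~205.5, expected touching row ~215, so about 19 mm to go. I descend 10 mm, then step.

```bash
python3 -m crank '[{"hand":1,"x":0,"y":0,"z":0.08,"rx":0,"ry":0,"rz":0},{"hand":1,"x":0,"y":0,"z":0.08,"rx":0,"ry":0,"rz":0},{"hand":1,"x":0,"y":0,"z":0,"rx":0,"ry":0,"rz":0},{"hand":1,"x":0,"y":0,"z":0,"rx":0,"ry":0,"rz":0}]' >/dev/null
python3 f.py 6
python3 -m crank '[{"hand":1,"x":0,"y":0,"z":0.04,"rx":0,"ry":0,"rz":0},{"hand":1,"x":0,"y":0,"z":0,"rx":0,"ry":0,"rz":0}]' >/dev/null
python3 f.py 6 s8; python3 g.py 1 .03
```

```text
t 8.225 Fz [-0.54 -0.77 -0.13 -0.75  0.66 -0.22] mean [ 0.04  0.12 -0.29] pos [511.96  38.59  31.59] z [31.5  31.57 31.61 31.62 31.63 31.6 ]
t 8.775 Fz [ 0.23 -0.19  0.56  0.28  0.06 -0.08] mean [0.1  0.33 0.14] pos [511.81  38.59  29.02] z [28.87 28.95 29.02 29.07 29.1  29.13]
t 8.775 pos [511.9   38.58  29.13] F [ 0.32  0.68 -0.08] tilt [ 0.0001 -0.    ] w 0.002
d units [ 0.011   0.0008 -0.0145] mm [ 0.66  0.05 -0.87] rz units -0.0
```

View pics/s8.png

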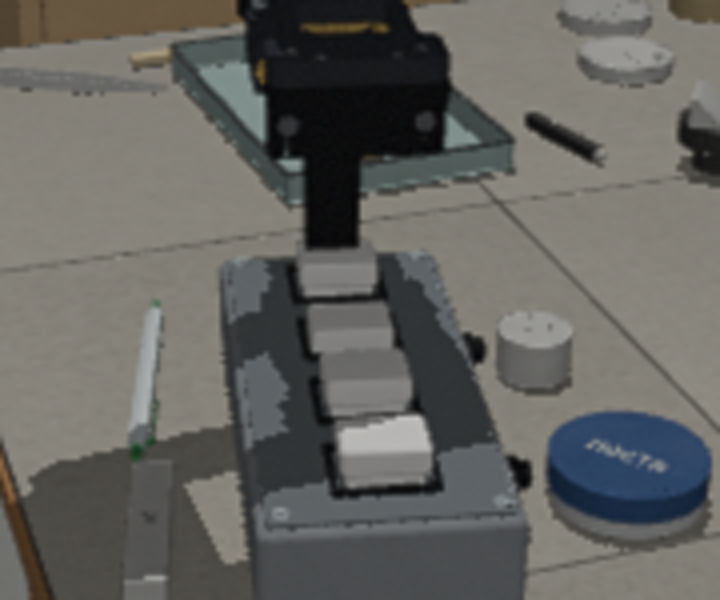

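Tip near edge at row ~212, key near edge ~216, so about 7 mm to go.

```bash
python3 -m crank '[{"hand":1,"x":0,"y":0,"z":0.04,"rx":0,"ry":0,"rz":0},{"hand":1,"x":0,"y":0,"z":0,"rx":0,"ry":0,"rz":0}]' >/dev/null
python3 f.py 6 
python3 -m crank '[{"hand":1,"x":0,"y":0,"z":0.03,"rx":0,"ry":0,"rz":0},{"hand":1,"x":0,"y":0,"z":0,"rx":0,"ry":0,"rz":0}]' >/dev/null
python3 f.py 6 s9; python3 g.py 1 .03
```

```text
t 9.325 Fz [-0.63  0.04 -0.18  0.46 -0.67 -0.14] mean [-0.39  0.01 -0.19] pos [511.81  38.6   26.61] z [26.45 26.55 26.61 26.66 26.68 26.72]
t 9.875 Fz [1.14 0.87 0.79 1.17 1.   0.97] mean [-0.14  0.15  0.99] pos [512.09  38.6   25.07] z [25.08 25.08 25.08 25.07 25.04 25.07]
t 9.875 pos [512.11  38.59  25.07] F [-0.55  1.02  0.97] tilt [0.0006 0.    ] w 0.001
d units [ 0.0076  0.0017 -0.0821] mm [ 0.46  0.1  -4.93] rz units -0.0
```

View pics/s9.png

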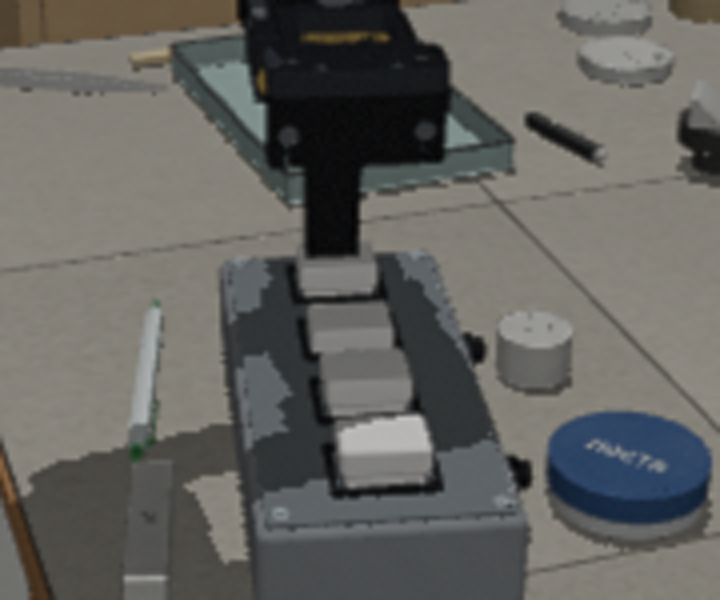

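First contact: about 1 N at a state z of 25.1 mm, so the offset is about 37 mm. I press 1.2 mm more to see whether the key is soft or rigid.

```bash
python3 -m crank '[{"hand":1,"x":0,"y":0,"z":0.02,"rx":0,"ry":0,"rz":0},{"hand":1,"x":0,"y":0,"z":0,"rx":0,"ry":0,"rz":0}]' >/dev/null
python3 f.py 6 s10
```

```text
t 10.425 Fz [3.07 1.54 1.59 1.93 1.92 2.52] mean [ 0.62 -0.12  2.09] pos [512.06  38.6   23.79] z [23.78 23.81 23.79 23.79 23.79 23.81]
```

View pics/s10.png

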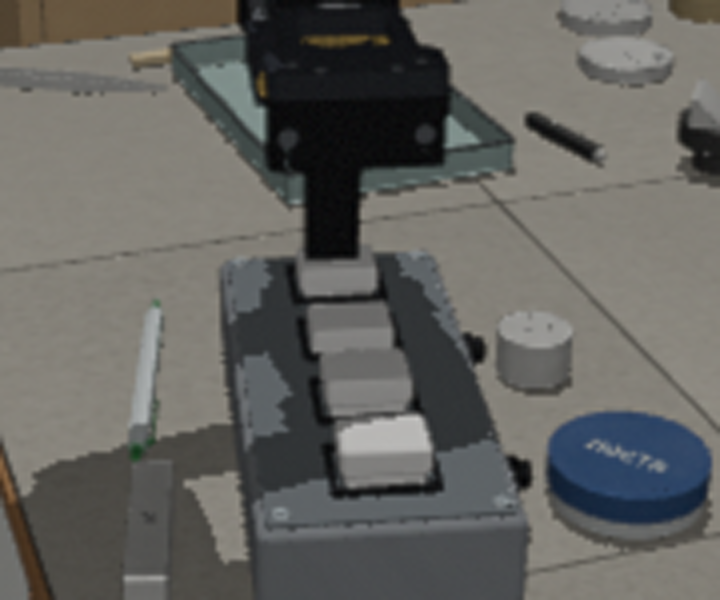

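Force 2.1 N with the key following 1.3 mm, so key 1 is soft and up. I check the lateral placing of the tip with the known contact height before going on.

```bash
python3 - <<'E'
from h import *
c=np.array([.4966,-.0349]);u=np.array([.2124,.9772]);x=np.array([.9772,-.2124])
def loc(uv,z,n="side"):
    p=onz(n,*uv,z)[:2]-c; return p.round(4),"row",round(p@u*1e3,1),"x",round(p@x*1e3,1)
# tip near-edge corners at contact, key top near corners (unpressed, s2 crop)
for q in((306,254),(358,254)): print("tip",loc((190+q[0]/4,150+q[1]/4),.0623))
for q in((306,258),(358,258)): print("tip2",loc((190+q[0]/4,150+q[1]/4),.0604))
for q in((300,265),(378,265),(297,240),(373,240)): print("key1",loc((190+q[0]/4,150+q[1]/4),.063))
for q in((338,455),(430,447)): print("key4near",loc((190+q[0]/4,150+q[1]/4),.063))
E
```

```text
tip (array([0.0047, 0.0729]), 'row', np.float64(72.2), 'x', np.float64(-10.9))
tip (array([0.0264, 0.066 ]), 'row', np.float64(70.1), 'x', np.float64(11.8))
tip2 (array([0.0047, 0.0727]), 'row', np.float64(72.1), 'x', np.float64(-10.9))
tip2 (array([0.0264, 0.0658]), 'row', np.float64(69.9), 'x', np.float64(11.8))
key1 (array([-0.0015,  0.0623]), 'row', np.float64(60.6), 'x', np.float64(-14.6))
key1 (array([0.0307, 0.0521]), 'row', np.float64(57.4), 'x', np.float64(18.9))
key1 (array([0.0047, 0.0859]), 'row', np.float64(84.9), 'x', np.float64(-13.6))
key1 (array([0.0368, 0.0757]), 'row', np.float64(81.8), 'x', np.float64(19.9))
key4near (array([-0.0346, -0.0857]), 'row', np.float64(-91.1), 'x', np.float64(-15.6))
key4near (array([-0.0009, -0.0909]), 'row', np.float64(-89.1), 'x', np.float64(18.4))
```

```bash
cat > tq.py <<'E'
import numpy as np
from cell import monitor,capture
T=[];F=[]
for i in range(8):
    capture("side");s=monitor.state();T.append(s["torque"]);F.append(s["ft_force"])
print("t",round(s["time"],2),"T",np.mean(T,0).round(4),"sd",np.std(T,0).round(4),"F",np.mean(F,0).round(2),"z",(s["position"]*1e3).round(2))
E
python3 tq.py
python3 -m crank '[{"hand":1,"x":0,"y":0,"z":-0.2,"rx":0,"ry":0,"rz":0},{"hand":1,"x":0,"y":0,"z":0,"rx":0,"ry":0,"rz":0},{"hand":1,"x":0,"y":0,"z":0,"rx":0,"ry":0,"rz":0}]' >/dev/null
python3 tq.py;python3 f.py 2 s11
```

```text
t 10.82 T [ 7.430e-02 -2.131e-01  2.000e-04] sd [0.0318 0.0219 0.0317] F [1.07 0.28 2.11] z [512.08  38.58  23.79]
t 11.6 T [ 0.0427  0.022  -0.002 ] sd [0.0338 0.0316 0.0287] F [0.03 0.15 0.02] z [511.72  38.6   35.48]
t 11.7 Fz [ 0.17 -0.2 ] mean [-0.42 -0.11 -0.02] pos [511.78  38.6   35.56] z [35.54 35.57]
```

View pics/s11.png

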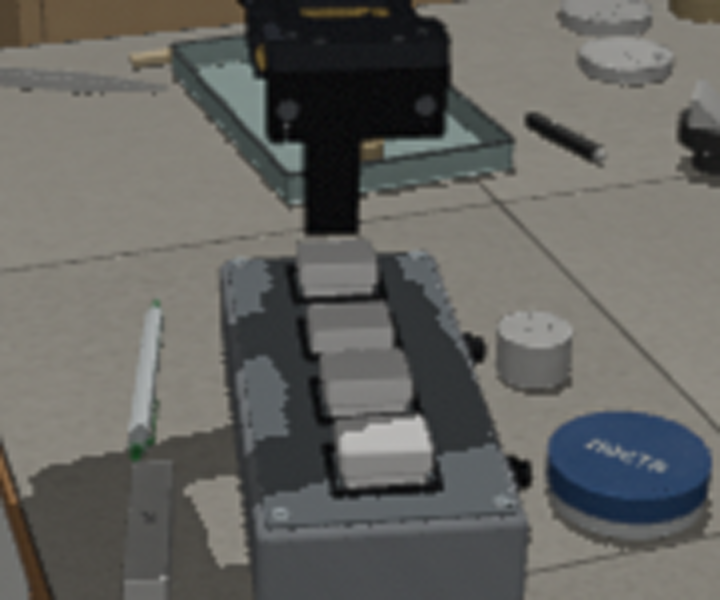

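Key 1 stands up again. The side view puts the tip slightly far along the row, so I move to place 2 with a 6 mm trim.

```bash
python3 -m crank '[{"hand":1,"x":0.025,"y":0.31,"z":0,"rx":0,"ry":0,"rz":0},{"hand":1,"x":0,"y":0.32,"z":0,"rx":0,"ry":0,"rz":0},{"hand":1,"x":0,"y":0.3,"z":0,"rx":0,"ry":0,"rz":0},{"hand":1,"x":0,"y":0,"z":0.07,"rx":0,"ry":0,"rz":0},{"hand":1,"x":0,"y":0,"z":0.05,"rx":0,"ry":0,"rz":0},{"hand":1,"x":0,"y":0,"z":0,"rx":0,"ry":0,"rz":0}]' >/dev/null
python3 f.py 5 s12; python3 g.py 2 .0265
```

```text
t 12.7 Fz [-0.68 -0.49 -0.29  0.45 -0.31] mean [-0.08  0.46 -0.26] pos [501.51 -15.87  28.4 ] z [28.14 28.33 28.44 28.54 28.56]
t 12.7 pos [501.63 -15.94  28.56] F [-0.83  0.63 -0.31] tilt [ 0.0002 -0.    ] w 0.005
d units [-0.0147 -0.0901  0.0343] mm [-0.88 -5.41  2.06] rz units 0.006
```

View pics/s12.png

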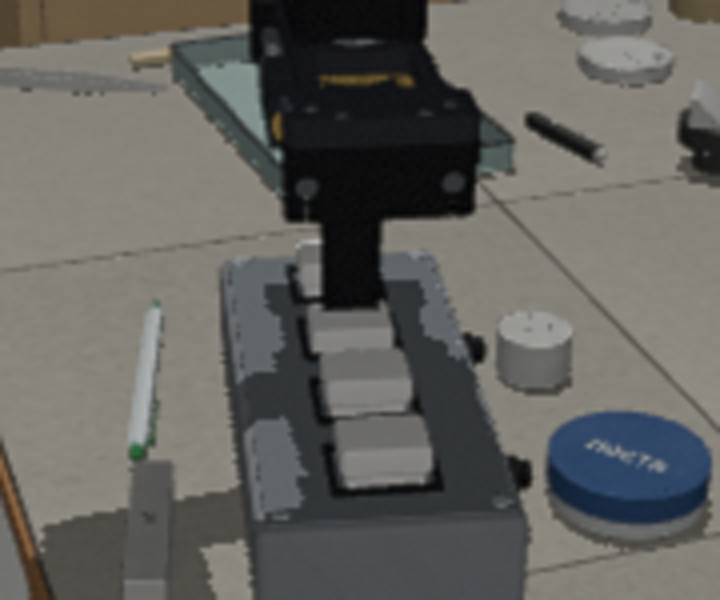

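Tip at row ~227 above key 2 (top face rows 226 to 232). It will land inside the cap. I step down.

```bash
python3 -m crank '[{"hand":1,"x":0,"y":0,"z":0.04,"rx":0,"ry":0,"rz":0},{"hand":1,"x":0,"y":0,"z":0,"rx":0,"ry":0,"rz":0}]' >/dev/null
python3 f.py 5
python3 -m crank '[{"hand":1,"x":0,"y":0,"z":0.025,"rx":0,"ry":0,"rz":0},{"hand":1,"x":0,"y":0,"z":0,"rx":0,"ry":0,"rz":0}]' >/dev/null
python3 f.py 5
```

```text
t 13.2 Fz [ 0.06  0.25 -0.36  0.04 -0.54] mean [-0.22 -0.21 -0.11] pos [501.43 -16.23  26.02] z [25.9  26.   26.04 26.07 26.09]
t 13.7 Fz [-0.16 -0.31 -0.46  0.81 -0.63] mean [-0.24  0.18 -0.15] pos [501.43 -16.25  24.52] z [24.45 24.51 24.51 24.57 24.58]
```

```bash
python3 -m crank '[{"hand":1,"x":0,"y":0,"z":0.025,"rx":0,"ry":0,"rz":0},{"hand":1,"x":0,"y":0,"z":0,"rx":0,"ry":0,"rz":0}]' >/dev/null
python3 f.py 5
python3 -m crank '[{"hand":1,"x":0,"y":0,"z":0.013,"rx":0,"ry":0,"rz":0},{"hand":1,"x":0,"y":0,"z":0,"rx":0,"ry":0,"rz":0}]' >/dev/null
python3 f.py 5 s13
```

```text
t 14.2 Fz [ 0.61  0.12 -0.39  0.3  -1.52] mean [-0.12 -0.2  -0.18] pos [501.43 -16.24  23.02] z [22.94 22.98 23.03 23.05 23.09]
t 14.7 Fz [-0.37  0.4   0.12  0.91  0.13] mean [0.39 0.26 0.24] pos [501.46 -16.25  22.28] z [22.23 22.26 22.29 22.33 22.3 ]
```

```bash
python3 -m crank '[{"hand":1,"x":0,"y":0,"z":0.01,"rx":0,"ry":0,"rz":0},{"hand":1,"x":0,"y":0,"z":0,"rx":0,"ry":0,"rz":0}]' >/dev/null
python3 f.py 5 s14
```

```text
t 15.2 Fz [ 0.33  0.17 -0.21 -0.64 -0.47] mean [-0.27  0.03 -0.16] pos [501.44 -16.25  21.66] z [21.61 21.63 21.69 21.68 21.71]
```

View pics/s14.png

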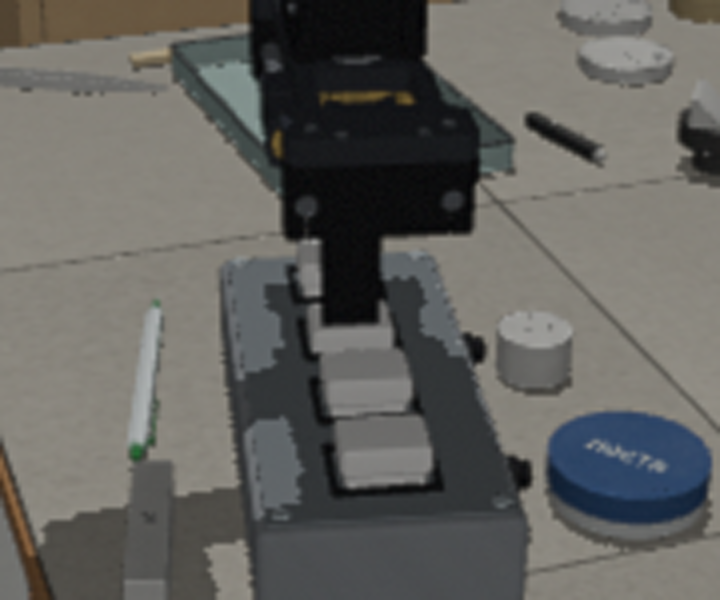

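```bash
python3 -m crank '[{"hand":1,"x":0,"y":0,"z":0.006,"rx":0,"ry":0,"rz":0},{"hand":1,"x":0,"y":0,"z":0,"rx":0,"ry":0,"rz":0}]' >/dev/null
python3 f.py 5
```

```text
t 15.7 Fz [-0.14 -0.5  -0.22 -0.77  0.55] mean [-0.47  0.06 -0.22] pos [501.46 -16.25  21.32] z [21.3  21.31 21.34 21.32 21.31]
```

```bash
python3 -m crank '[{"hand":1,"x":0,"y":0,"z":0.006,"rx":0,"ry":0,"rz":0},{"hand":1,"x":0,"y":0,"z":0,"rx":0,"ry":0,"rz":0}]' >/dev/null
python3 f.py 5
```

```text
t 16.2 Fz [2.67 2.7  2.55 2.45 3.68] mean [-1.13  0.31  2.81] pos [501.53 -16.25  21.19] z [21.19 21.2  21.19 21.19 21.2 ]
```

Rigid: the force jumped to 2.8 N within 0.15 mm, at a height 5 mm below key 1's top. Key 2 is the latched one. I lift off and move to place 3.

```bash
python3 -m crank '[{"hand":1,"x":0,"y":0,"z":-0.12,"rx":0,"ry":0,"rz":0},{"hand":1,"x":0,"y":0,"z":-0.12,"rx":0,"ry":0,"rz":0},{"hand":1,"x":0,"y":0.2,"z":0,"rx":0,"ry":0,"rz":0},{"hand":1,"x":0,"y":0.32,"z":0,"rx":0,"ry":0,"rz":0},{"hand":1,"x":0,"y":0.31,"z":0,"rx":0,"ry":0,"rz":0},{"hand":1,"x":0,"y":0,"z":0.08,"rx":0,"ry":0,"rz":0},{"hand":1,"x":0,"y":0,"z":0.05,"rx":0,"ry":0,"rz":0},{"hand":1,"x":0,"y":0,"z":0,"rx":0,"ry":0,"rz":0}]' >/dev/null
python3 f.py 5 s15; python3 g.py 3 .024
```

```text
t 17.45 Fz [ 0.28  0.49 -0.06  0.34  0.63] mean [-0.02  0.41  0.34] pos [490.93 -64.52  27.49] z [27.18 27.39 27.57 27.62 27.67]
t 17.45 pos [491.06 -64.64  27.67] F [0.05 0.61 0.63] tilt [ 0.0002 -0.    ] w 0.003
d units [-0.015  -0.0873  0.0612] mm [-0.9  -5.24  3.67] rz units 0.005
```

View pics/s15.png

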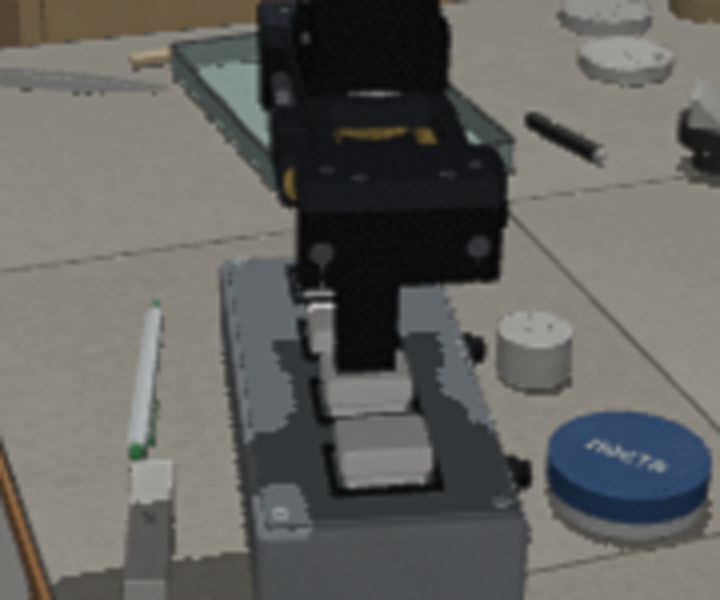

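Tip over key 3 (near edge at row ~242), key 4 clear. I tap down 3.4 mm.

```bash
python3 -m crank '[{"hand":1,"x":0,"y":0,"z":0.03,"rx":0,"ry":0,"rz":0},{"hand":1,"x":0,"y":0,"z":0.027,"rx":0,"ry":0,"rz":0},{"hand":1,"x":0,"y":0,"z":0,"rx":0,"ry":0,"rz":0}]' >/dev/null
python3 f.py 6 s16
```

```text
t 18.125 Fz [2.17 1.1  3.07 2.48 0.83 1.57] mean [0.57 1.09 1.87] pos [491.17 -64.86  24.36] z [24.38 24.38 24.36 24.37 24.36 24.33]
```

Key 3 is up: 1.9 N at the soft height. On to place 4.

```bash
python3 -m crank '[{"hand":1,"x":0,"y":0,"z":-0.1,"rx":0,"ry":0,"rz":0},{"hand":1,"x":0,"y":0,"z":-0.1,"rx":0,"ry":0,"rz":0},{"hand":1,"x":0,"y":0.2,"z":0,"rx":0,"ry":0,"rz":0},{"hand":1,"x":0,"y":0.32,"z":0,"rx":0,"ry":0,"rz":0},{"hand":1,"x":0,"y":0.31,"z":0,"rx":0,"ry":0,"rz":0},{"hand":1,"x":0,"y":0,"z":0.09,"rx":0,"ry":0,"rz":0},{"hand":1,"x":0,"y":0,"z":0.05,"rx":0,"ry":0,"rz":0},{"hand":1,"x":0,"y":0,"z":0,"rx":0,"ry":0,"rz":0}]' >/dev/null
python3 f.py 5 s17; python3 g.py 4 .0242
```

```text
t 19.375 Fz [-1.01 -0.35  0.3  -0.63 -0.4 ] mean [ 0.32 -0.01 -0.42] pos [ 480.36 -113.19   27.68] z [27.37 27.58 27.73 27.82 27.9 ]
t 19.375 pos [ 480.52 -113.33   27.9 ] F [-0.1  -0.39 -0.4 ] tilt [ 0.0003 -0.0001] w 0.005
d units [-0.0157 -0.0842  0.0617] mm [-0.94 -5.05  3.7 ] rz units 0.005
```

View pics/s17.png

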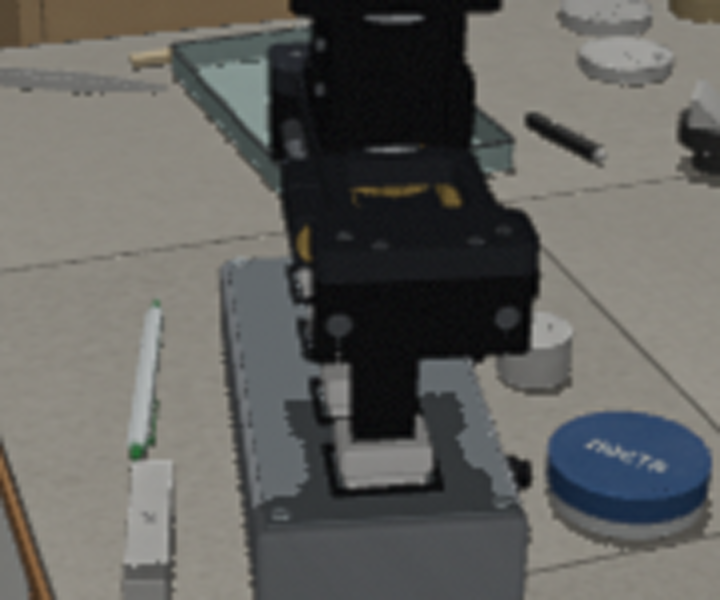

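Tip over key 4, near edge at row ~259 against the cap's 263.

```bash
python3 -m crank '[{"hand":1,"x":0,"y":0,"z":0.03,"rx":0,"ry":0,"rz":0},{"hand":1,"x":0,"y":0,"z":0.03,"rx":0,"ry":0,"rz":0},{"hand":1,"x":0,"y":0,"z":0,"rx":0,"ry":0,"rz":0}]' >/dev/null
python3 f.py 6 s18
```

```text
t 20.05 Fz [1.88 1.87 1.17 1.52 1.92 1.92] mean [0.51 0.99 1.71] pos [ 480.58 -113.54   24.36] z [24.37 24.38 24.38 24.39 24.34 24.31]
```

Key 4 is up (1.7 N, soft). Back to key 2.

```bash
python3 -m crank '[{"hand":1,"x":0,"y":0,"z":-0.1,"rx":0,"ry":0,"rz":0},{"hand":1,"x":0,"y":0,"z":-0.13,"rx":0,"ry":0,"rz":0},{"hand":1,"x":0,"y":-0.2,"z":0,"rx":0,"ry":0,"rz":0},{"hand":1,"x":0,"y":-0.4,"z":0,"rx":0,"ry":0,"rz":0},{"hand":1,"x":0,"y":-0.46,"z":0,"rx":0,"ry":0,"rz":0},{"hand":1,"x":0,"y":-0.4,"z":0,"rx":0,"ry":0,"rz":0},{"hand":1,"x":0,"y":-0.2,"z":0,"rx":0,"ry":0,"rz":0},{"hand":1,"x":0,"y":0,"z":0.1,"rx":0,"ry":0,"rz":0},{"hand":1,"x":0,"y":0,"z":0.07,"rx":0,"ry":0,"rz":0},{"hand":1,"x":0,"y":0,"z":0,"rx":0,"ry":0,"rz":0}]' >/dev/null
python3 f.py 5 s19; python3 g.py 2 .024
```

```text
t 21.55 Fz [-0.42 -0.06 -0.23  0.3   0.17] mean [ 0.23  0.34 -0.05] pos [501.39 -16.7   27.68] z [27.29 27.58 27.75 27.88 27.91]
t 21.55 pos [501.59 -16.59  27.91] F [0.86 0.49 0.17] tilt [ 0.0003 -0.0001] w 0.005
d units [-0.0165 -0.1008  0.0651] mm [-0.99 -6.05  3.91] rz units -0.005
```

View pics/s19.png

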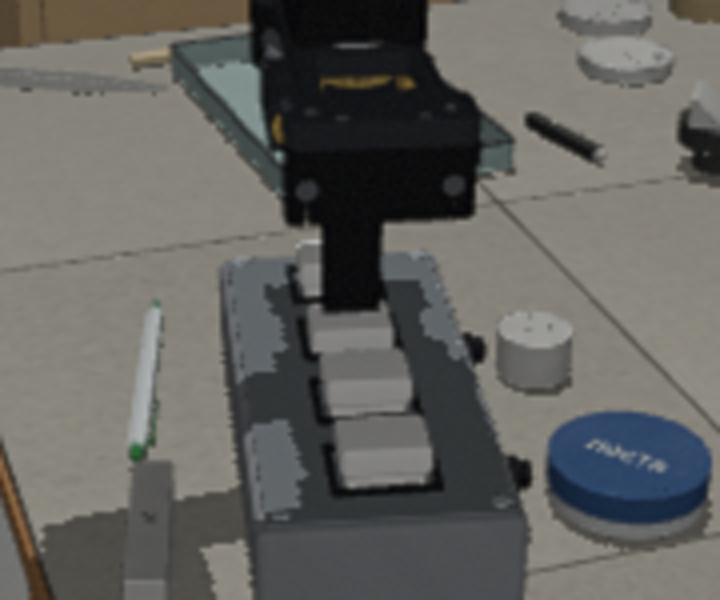

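Tip back above key 2, still latched, with keys 1, 3 and 4 up. Now I press toward the stop (state z about 16.9).

```bash
python3 -m crank '[{"hand":1,"x":0,"y":0,"z":0.06,"rx":0,"ry":0,"rz":0},{"hand":1,"x":0,"y":0,"z":0.045,"rx":0,"ry":0,"rz":0},{"hand":1,"x":0,"y":0,"z":0.04,"rx":0,"ry":0,"rz":0},{"hand":1,"x":0,"y":0,"z":0.045,"rx":0,"ry":0,"rz":0},{"hand":1,"x":0,"y":0,"z":0,"rx":0,"ry":0,"rz":0}]' >/dev/null
python3 f.py 4
```

```text
t 22.375 Fz [8.63 7.23 7.48 7.43] mean [-3.82  0.15  7.69] pos [501.4  -16.27  17.01] z [16.99 16.98 17.03 17.02]
```

```bash
python3 -m crank '[{"hand":1,"x":0,"y":0,"z":0.012,"rx":0,"ry":0,"rz":0},{"hand":1,"x":0,"y":0,"z":0,"rx":0,"ry":0,"rz":0}]' >/dev/null
python3 f.py 4
```

```text
t 22.825 Fz [10.66 10.95 10.19 10.09] mean [-5.3   0.39 10.47] pos [501.44 -16.29  16.89] z [16.89 16.89 16.91 16.89]
```

At the stiff stop: 10.5 N, 4.3 mm below the latched height. I let go straight up and retreat so the cameras can see.

```bash
python3 -m crank '[{"hand":1,"x":0,"y":0,"z":-0.1,"rx":0,"ry":0,"rz":0},{"hand":1,"x":0,"y":0,"z":-0.15,"rx":0,"ry":0,"rz":0},{"hand":1,"x":0,"y":0,"z":-0.4,"rx":0,"ry":0,"rz":0},{"hand":1,"x":0,"y":0,"z":-0.6,"rx":0,"ry":0,"rz":0},{"hand":1,"x":0,"y":0,"z":-0.6,"rx":0,"ry":0,"rz":0},{"hand":1,"x":0,"y":0,"z":-0.6,"rx":0,"ry":0,"rz":0},{"hand":1,"x":-0.3,"y":0.6,"z":0,"rx":0,"ry":0,"rz":0},{"hand":1,"x":-0.3,"y":0.7,"z":0,"rx":0,"ry":0,"rz":0},{"hand":1,"x":-0.3,"y":0.7,"z":0,"rx":0,"ry":0,"rz":0},{"hand":1,"x":-0.3,"y":0.7,"z":0,"rx":0,"ry":0,"rz":0},{"hand":1,"x":-0.3,"y":0.7,"z":0,"rx":0,"ry":0,"rz":0},{"hand":1,"x":-0.3,"y":0.5,"z":0,"rx":0,"ry":0,"rz":0},{"hand":1,"x":0,"y":0,"z":0,"rx":0,"ry":0,"rz":0},{"hand":1,"x":0,"y":0,"z":0,"rx":0,"ry":0,"rz":0}]'
python3 - <<'E'
from cell import capture
import cv2
for n in("side","top"):
    im=capture(n)[:,:,::-1];cv2.imwrite(f"pics/{n}_end.png",im)
E
```

```text
time: 24.58
position: [0.3465, -0.2217, 0.1625]
tool_rot: [[0.977, -0.213, 0.0], [-0.213, -0.977, 0.0], [0.0, -0.0, -1.0]]
ft_force: [0.3, 0.3, 0.6]
gripper_width: 0.009
```

View pics/side_end.png

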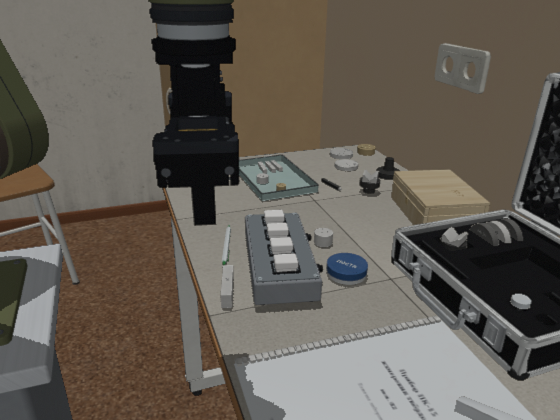

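View pics/top_end.png

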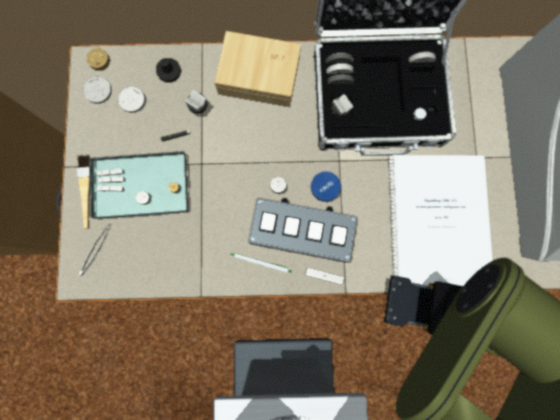

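```bash
python3 - <<'E'
from h import *
a=cv2.imread("pics/side0.png");b=cv2.imread("pics/side_end.png")
for im in(a,b):
  print([(c.round(1).tolist(),s[1]) for c,s in blobs("side",im,(245,200,312,275),150,40,900)])
t0=cv2.imread("pics/top0.png");t1=cv2.imread("pics/top_end.png")
d=cv2.absdiff(t0,t1).max(2)[160:300,215:380];print("top diff>40 px:",(d>40).sum(), np.argwhere(d>40)[:8]+[160,215])
d=cv2.absdiff(a,b).max(2)[225:310,215:375];print("side diff:",(d>40).sum(),np.argwhere(d>40).mean(0)+[225,215])
cv2.imwrite("pics/cmp.png",np.hstack([cv2.resize(i[200:310,215:375],None,fx=2.4,fy=2.4,interpolation=cv2.INTER_CUBIC) for i in(a,b)]))
E
```

```text
[([273.5, 212.9], np.int32(210)), ([276.9, 229.0], np.int32(226)), ([280.8, 241.4], np.int32(237)), ([285.4, 258.2], np.int32(254))]
[([273.6, 213.0], np.int32(210)), ([276.8, 226.5], np.int32(223)), ([281.1, 241.3], np.int32(237)), ([285.0, 258.4], np.int32(254))]
top diff>40 px: 0 []
side diff: 42 [227.47619048 278.73809524]
```

View pics/cmp.png

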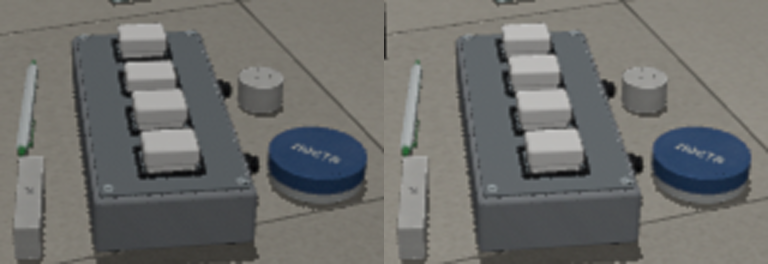

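Key 2 has risen: its top moved from row 229.0 to 226.5 (the up position projects to 226.1). Keys 1, 3 and 4 and all the loose things are unchanged. Handing in.

```bash
python3 -c "
from cell import finish_job,monitor
print(finish_job(),monitor.state()['time'])"
```

```text
the job is handed in; nothing more can be done
the job is handed in; nothing more can be done
```

The second key from the left was the latched one. I released it, and all four keys now stand up. I handed the job in at about 24.7 s.

- **Taps, left to right:** keys 1, 3 and 4 were soft at about 2.1, 1.9 and 1.7 N. Key 2 was rigid at a mean of 2.8 N, about 5 mm lower. One of its five force readings was 3.7 N, just above the 3 N yield figure; force noise was about 0.5 N. Key 2 was still latched after its tap, and no key latched or released.
- **Press:** I pushed key 2 once to its stiff stop, at 10.5 N and 4.3 mm below its latched height, then let it rise as I lifted straight off.
- **Last checks:** in the side view key 2's top went from row 229.0 to 226.5, where an up key should be. The other three keys did not move. The top view showed no change around the box, so the loose things are where they were.
- **What disagreed:** the reported tool height was about 37 mm lower than the real fingertip, as both the camera and the contact showed. I found each key by feel in small steps instead. The side view also put the fingertips about 10 mm off along the row at key 1, which the top view did not confirm. I shifted 6 mm for the later taps and the press.

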